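Nip a mounted watercolour in the cold roller laminator

ROBOT

A 6-joint arm with a two-finger parallel gripper is mounted at the origin on the work surface. World frame = base frame: x ahead of the robot, y to its left, z up, the work surface at z = 0. Lengths are in m, angles in rad, forces in N, time in s.
With the tool pointing down it reaches from about 0.3 to 0.75 m from the base axis. Payload 8.5 kg.
Tool frame: the origin (TCP) lies between the finger pads; the fingertips stand 25 mm ahead of it and the grasp point (between the pads) lies 6 mm ahead of it; z points along the fingers, y is the line along which they close (so a half turn about z gives the same grasp; the last joint's range is limited). The gripper opens to 88 mm and grips with 3 to 60 N. Pads are 18 mm wide; open, the fingers measure 123 mm over their backs; the gripper's body (75 mm by 187 mm) begins 45 mm behind the grasp point.
Start: joints at [1.063, 0.381, 1.297, -0, 1.464, -0.215], TCP at [0.159, 0.527, 0.264] pointing down, gripper open.
Joint ranges: [-3.11, 3.11], [-0.89, 2.33], [0.22, 2.48], [-1.42, 4.56], [0.17, 2.85], [-2.88, 2.88]. Speed limits (rad/s): [2.39, 2.39, 3.14, 3.14, 3.14, 3.14].

INTERFACE

Orientations are given as [roll, pitch, yaw] about the fixed x, y, z axes, in that order (R = Rz(yaw) Ry(pitch) Rx(roll)).
In Python, from bench import robot gives the robot as it stands.
- The arm moves only by the tool apply_moves, never from a script. Its argument "plan" is a list of rows, each a list of 2 entries, a list of its own where there are three numbers: the shift along the world's x, y, z in units of 40 mm (1.0 is 40 mm), then the turn, a rotation vector about the world's x, y, z in degrees. In form: [[[tx, ty, tz], [wx, wy, wz]], ...]. A call has 1 to 8 rows; each row is the pose to reach, as a shift and turn from the pose commanded when the call began; what a row does not reach only later rows make up. A row lasts 1/12 s, in which the tool goes at most 41.7 mm and 7.16 degrees, less where a joint would pass 70% of its speed; a pose out of reach is approached as far as the arm can. A call with a gripper value outside its range is refused whole. "fingers" is the closure, from 0 (fully open) to 1 (shut), set as the call begins (left out, the last holds). The fingers move at their own pace and stop on an object; "force" is the grip in N (left out, the last holds). Time passes only in rows, so rows that repeat a pose let the fingers close. It gives the time, the measured TCP pose, the force, the opening and the grip force at its end, in the units of the state.
- robot.observe(): the state, without advancing time (a new reading comes with each control period).
- robot.snapshot(name): name is "scene" or "top"; returns a dict with "color" (420x560x3 uint8, red, green, blue), "range_z" (420x560 float32, m along the optical axis (not along the pixel's ray), 0 where there is no reading), "K" (3x3 intrinsics, pixels), "dist" ([k1, k2, p1, p2, k3] as OpenCV has them; the pictures are not rectified), "eye" and "rotation" of the camera in the world. Camera axes: x right, y down, z forward; pixel columns grow to the right and rows downward; lengths in m; the calibration is good to about 2 mm. A picture is of the moment at which its call begins.
- robot.hand_in(): hands the job in; it is judged then, once.
The state is a dict: "time": time; "joints": joint angles; "qd": joint speeds; "tau": joint torques, N m; "position": TCP position; "tool_rot": TCP orientation; "force": force on the tool from outside, world axes, zero at the start; "torque": the same for the moment, N m; "opening": finger opening in m; "gripper_force": force on a finger pad.
Only numpy, scipy, OpenCV 4.12 (cv2) and the standard library are available. Lean on these libraries where they do the work, as an engineer would, in place of code of your own. Each camera call takes 0.05 s, during which the arm holds its last target. There are 200 camera calls.

TASK

Get the small mounted watercolour ready to be wound through the cold roller laminator. With the fingertips, push the panel along the feed table, without lifting it, until its front edge is about 2 cm past the centre line of the raised upper roller and square to it; then push the orange-knobbed nip lever away from the operator, past its first detent, fully home to the second stop, so that the roller holds the panel, and move clear. Do not wind the crank, and leave the other things on the table where they are.

Things in the scene. Friction and masses are not known exactly. Their poses are not given: they have to be found in the camera images.
- laminator: Desktop cold roller laminator, white, blue-striped cheeks; fixed, but its place and yaw vary. Origin on the table top, under the rollers' nip line, midway between the cheeks; x = feed direction (away from the operator), y = to the left cheek, z up. Cheeks: x -80 to 60 mm, |y| 133 to 183 mm, top at z 125 mm. Tie bar with two black knobs across them at x 23 to 49 mm, z 102 to 147 mm.
- nip_line (a point): Middle of the nip line at feed-table height, 60 mm above the table top, right above the laminator's origin, same axes. The flat white feed table: x -228 to -23 mm, 262 mm wide, edge guides 4 mm high with inner faces at y = +-130 mm. Lower rubber roller (35 mm diameter) between it and the exit table (x 23 to 128 mm), all level with it.
- press_roller: Upper black rubber roller, 35 mm diameter, 258 mm long along the laminator's y; origin mid-axis, over the nip line; it sinks evenly with the lever. Its underside is 20.6 mm above the feed table when raised, 14.4 mm at the first detent (clear of the 9 mm panel), and would be 8.6 mm at the second stop, so it then presses on a panel lying under it, and blocks one from entering.
- nip_lever (a joint): Nip lever on the left cheek, rad, about the laminator's y axis: 0 = roller raised, leaning 0.5 rad to the operator (-x); 0.52 = upright, first detent; 1.0 = second stop (hard end), leaning 0.5 rad away. A detent holds it at each; leaving a notch takes up to 8 N at the knob or on the rod; between them it snaps into the nearer one (beyond about 0.8, home to 1.0).
- lever_pivot (a point): Pivot point of the nip lever, inside the left cheek: at x = -30, y = 158, z = 100 mm of the laminator.
- lever_knob (a point): Centre of the lever's orange ball knob (26 mm diameter), 120 mm from the pivot on a steel rod 11 mm in diameter; the rod leaves the cheek's top at z = 125 mm. Knob centre height 205 mm at both ends of the travel, 220 mm upright.
- crank (a joint): Winding crank on the right cheek, which turns the lower roller, rad; 0 at the start; stiff (0.6 Nm). To be left alone.
- panel: The work: A6 watercolour with a green tape border on a wood-coloured MDF panel, 105 mm (x) by 148 mm (y) by 9 mm thick, about 0.1 kg, loose, lying on the feed table in front of the rollers, a little off centre and skewed. Origin at the centre of its underside; x towards its front edge (the one facing the rollers), z up.
- panel_front (a point): Middle of the panel's front edge (nearest the rollers), at half thickness; 52.5 mm from the panel's centre.
- panel_rear (a point): Middle of the panel's rear edge (nearest the operator), at half thickness; 52.5 mm from the panel's centre.
- tape_roll: Green tape roll, 96 mm diameter, 24 mm high, lying on the table left of the feed table; origin at the centre of its underside. Leave alone.
- spare_panels: Stack of three panels like the work, 27 mm high, on the table right of the feed table; origin at the centre of its underside. Leave alone.
- water_jar: Open glass jar, 70 mm diameter, 95 mm high, on the table left of the laminator; origin at the centre of its underside. Leave alone.
- brush_a: Flat wash brush with a red handle, 220 mm long, 20 mm thick, on the table left of the tape roll and the laminator; origin under its middle. Leave alone.
- flower_palette: White flower-shaped ceramic palette, 160 mm across, 20 mm high, at the left; origin at the centre of its underside. Leave alone.
- pencil_pot: Blue pot with pencils, 76 mm diameter, 160 mm high with the pencils, at the right; origin at the centre of its underside. Leave alone.
Mind the look-alikes: they are no part of the job. Leave any blue look-alike of the panel alone.

How it is judged:
On the way, in this order (a step that is already met when the one before it is completed fails the run):
1. the panel's front edge is under the raised roller, 5 to 40 mm past its centre line and square, with the lever still up (x of panel_front in the frame of laminator between 0.005 and 0.04 m and angle between the x axis of panel and the x axis of laminator, either way round below 0.09 rad and value of joint nip_lever below 0.2 rad), for 0.2 s.
2. the nip lever is at its second stop (value of joint nip_lever above 0.94 rad), for 0.2 s.
At the end, for the whole second after the job is handed in: The nip lever rests at its second stop (over 0.94 rad), the roller presses on the panel (over 1 N), and the panel lies still with its front edge 5 to 40 mm past the roller's centre line, square to the rollers within 0.09 rad (5 degrees) (value of joint nip_lever above 0.94 rad and contact force between press_roller and panel above 1 N and x of panel_front in the frame of laminator between 0.005 and 0.04 m and angle between the x axis of panel and the x axis of laminator, either way round below 0.09 rad and linear speed of panel below 0.01 m/s); the robot touches nothing.
It fails at once if the panel is lifted or tipped (z of panel in the frame of laminator above 0.068 m or angle between panel's own z axis and vertical above 0.12 rad).
It fails at once if the crank is wound (value of joint crank above 0.15 rad or value of joint crank below -0.15 rad).
It fails at once if a bystander is moved by more than 15 mm or tipped (distance of any of tape_roll, spare_panels, water_jar, brush_a, flower_palette, pencil_pot from where it was at the start of the episode above 0.015 m or angle between any of water_jar, pencil_pot's own z axis and vertical above 0.4 rad).
It also fails if it takes over 54 s, if anything falls off the work surface, if the arm or the gripper's body presses on something with over 40 N, if the wrist force passes 120 N, or if a joint passes its speed limit or range.

## Working session

There is one attempt and no reset: what is moved stays moved. The work goes in short steps, Python scripts to look and compute and a tool call to move; the robot and the scene stay as the last step left them, time stands still between calls to the robot, and variables do not carry over. Pictures are saved under pics/ and viewed, at most 10 in all, crops included, and the job is handed in when it is done.

Besides the shell and the picture viewer there is one more tool, called after "Call:" by a JSON object that holds its "op" and its "data". apply_moves: Moves the arm, as the interface text tells. Its arguments: {"type":"object","properties":{"plan":{"type":"array","items":{"type":"array"}},"fingers":{"type":"number"},"force":{"type":"number"}},"required":["plan"]}

```bash
mkdir -p pics; cat > h.py <<'E'
import numpy as np, cv2
from bench import robot
def snap(n,save=None):
    s=robot.snapshot(n)
    if save: cv2.imwrite('pics/'+save+'.png',s['color'][:,:,::-1])
    return s
def rays(s,px):
    u=cv2.undistortPoints(np.array(px,float).reshape(-1,1,2),np.array(s['K']),np.array(s['dist'])).reshape(-1,2)
    d=np.c_[u,np.ones(len(u))]@np.array(s['rotation']).T
    return np.array(s['eye']),d
def plane(s,px,z):
    e,d=rays(s,px); return e+d*((z-e[2])/d[:,2])[:,None]
def cloud(s):
    Z=s['range_z'];h,w=Z.shape
    g=np.stack(np.meshgrid(np.arange(w),np.arange(h)),-1).reshape(-1,2)
    e,d=rays(s,g); P=e+d*Z.reshape(-1,1); return P.reshape(h,w,3),Z>0
E
python3 - <<'E'
from h import *
for n in('scene','top'):
    s=snap(n,n+'1'); print(n,s['eye'],np.round(s['rotation'],3).tolist())
o=robot.observe();print(o['time'],o['position'],o['tool_rot'],o['opening'])
E
```

```text
scene [1.54611718 0.81816979 1.03143202] [-2.164, -0.024, 2.216]
top [0.22352274 0.01135094 1.81572202] [-3.006, 0.0, -1.581]
0.1 [0.15865591 0.52639917 0.26320546] [-3.14032308e+00 -2.34772308e-04  2.84881528e+00] 0.08821462868395365
```

View pics/scene1.png

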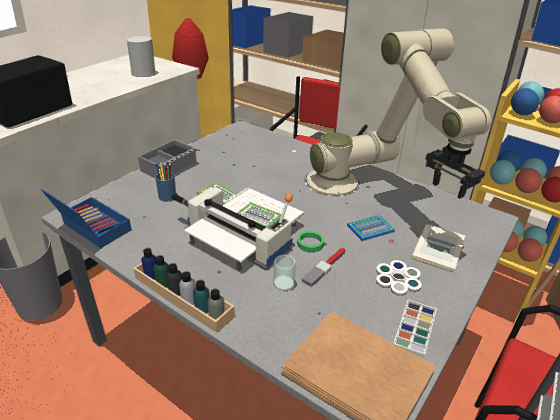

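View pics/top1.png

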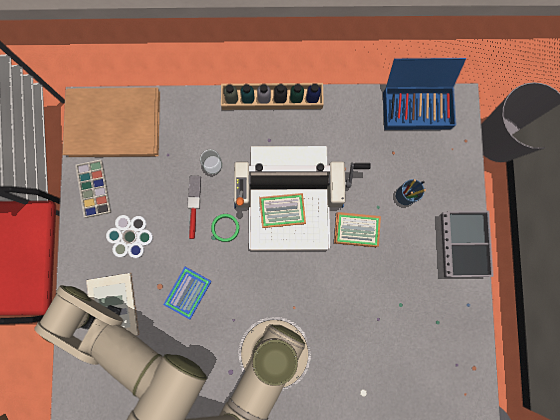

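The scene view shows the laminator mid-table with its knob at about (288,198). In the top view, the panel is at (283,210) on the feed table, the roller at about (288,181), the knob at (240,202), the spare stack at (358,229), and the tape roll at (225,228).

```bash
python3 - <<'E'
s=open('h.py').read()
s=s.replace("from bench","from scipy.spatial.transform import Rotation as Ro\nfrom bench").replace("np.array(s['rotation']).T","Ro.from_euler('xyz',s['rotation']).as_matrix().T")
s+='''
def hsv(s): return cv2.cvtColor(s['color'],cv2.COLOR_RGB2HSV)
def knob(s):
    H=hsv(s); m=((H[...,0]>=6)&(H[...,0]<=17)&(H[...,1]>190)&(H[...,2]>150)).astype(np.uint8)
    n,l,st,c=cv2.connectedComponentsWithStats(m); return [(st[i,4],c[i]) for i in range(1,n) if st[i,4]>8],m
def panel(s,box,z=.069):
    x0,y0,x1,y1=box; H=hsv(s); m=np.zeros(H.shape[:2],np.uint8)
    m[y0:y1,x0:x1]=((H[...,1]>70)&(H[...,2]>60))[y0:y1,x0:x1]*255
    m=cv2.morphologyEx(m,cv2.MORPH_CLOSE,np.ones((5,5)))
    c=max(cv2.findContours(m,0,cv2.CHAIN_APPROX_NONE)[0],key=cv2.contourArea)
    c=cv2.convexHull(c).reshape(-1,2)
    P=plane(s,c,z)[:,:2]; return cv2.minAreaRect((P*1000).astype(np.float32)),c
'''
open('h.py','w').write(s)
E
python3 - <<'E'
from h import *
t=snap('top');sc=snap('scene')
for s in(t,sc):print(knob(s)[0])
r,c=panel(t,(254,188,312,235));print('panel',r,c.min(0),c.max(0))
P,v=cloud(t)
R=(P[...,0]>.2)&(P[...,0]<.85)&(abs(P[...,1])<.3)&v
for n,a,b in(('table',-.01,.01),('feed',.055,.064),('panel',.066,.075),('cheek',.12,.13)):
    m=R&(P[...,2]>a)&(P[...,2]<b); 
    if n=='table': print(n,m.sum(),np.median(P[m][:,2]));continue
    k,l,st,ce=cv2.connectedComponentsWithStats(m.astype(np.uint8))
    for i in range(1,k):
        if st[i,4]>60:
            Q=P[l==i]; print(n,st[i],np.round(Q.mean(0),4),cv2.minAreaRect((Q[:,:2]*1000).astype(np.float32)))
cv2.imwrite('pics/crop.png',cv2.resize(t['color'][130:265,170:400,::-1],None,fx=3.4,fy=3.4,interpolation=cv2.INTER_CUBIC))
E
```

```text
[(np.int32(18), array([239.66666667, 200.66666667]))]
[]
panel ((476.45941162109375, -29.391006469726562), (106.61248779296875, 148.8829345703125), 4.869941711425781) [259 193] [305 227]
table 18710 0.0006261499908877255
feed [251 146  76  19 951] [ 0.6693 -0.0538  0.0598] ((668.8594970703125, -54.468780517578125), (258.4039611816406, 65.39337158203125), 89.46683502197266)
feed [256 172  45   3  96] [ 0.6058 -0.0213  0.0598] ((606.1990966796875, -17.442916870117188), (150.42283630371094, 8.80642032623291), 89.39891815185547)
feed [ 249  189   81   61 2377] [ 0.4356 -0.0614  0.0599] ((448.4754333496094, -52.67616271972656), (270.75982666015625, 205.11277770996094), 89.36465454101562)
panel [258 191  49  39 946] [ 0.477  -0.0286  0.0703] ((476.57257080078125, -28.25231170654297), (117.98365020751953, 151.59832763671875), 8.134687423706055)
cheek [323 161  22  42 500] [ 0.5651 -0.2081  0.1248] ((562.3217163085938, -198.58975219726562), (69.86260986328125, 138.52081298828125), 88.92993927001953)
cheek [234 162  23  42 399] [0.5731 0.1018 0.1252] ((562.5554809570312, 92.68501281738281), (72.64849090576172, 137.20457458496094), 89.4972152709961)
cheek [262 165  56   7 239] [ 0.6096 -0.0526  0.1242] ((608.7879028320312, -54.464698791503906), (181.30252075195312, 21.520227432250977), 89.66925811767578)
```

View pics/crop.png

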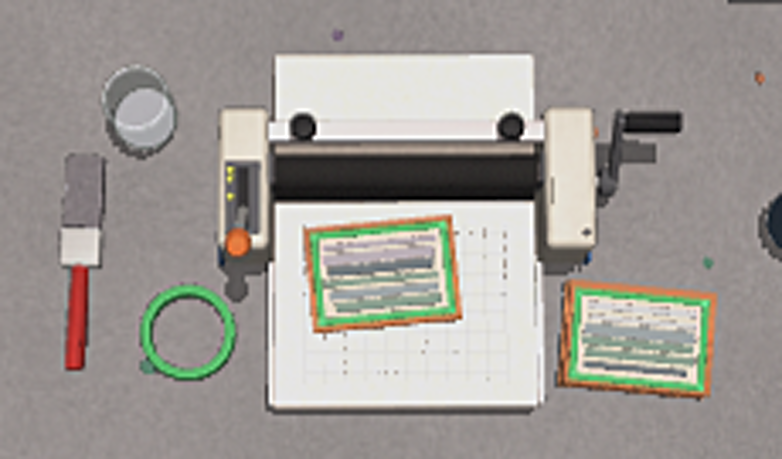

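The crop shows the laminator nearly aligned with the world axes, origin about (0.5735, -0.054) and yaw about -0.6°. The panel centre is about (0.4765, -0.029), yaw +4.9°. Now I'll move behind the panel.

Call:
{"op": "apply_moves", "data": {"plan": [[[3.1,-7.2,0],[0,0,16.2]],[[3.1,-7.2,0],[0,0,16.2]],[[3.1,-7.2,0],[0,0,16.2]],[[3.1,-7.2,0],[0,0,16.2]],[[3.1,-7.2,0],[0,0,16.2]],[[3.1,-7.2,0],[0,0,16.2]],[[3.1,-7.2,0],[0,0,16.2]],[[3.1,-7.2,0],[0,0,16.2]]]}}

```text
time: 0.87
position: [0.2832, 0.236, 0.2638]
tool_rot: [-3.141, 0.0, 3.13]
force: [0.9, -0.3, 0.1]
opening: 0.0879
gripper_force: 0.0
```

```bash
python3 - <<'E'
from h import *
t=snap('top');sc=snap('scene')
k=knob(t)[0];print(k, plane(t,[k[0][1]],.205))
O=np.array([.5735,-.0538,.205]);c=np.array([-.0875,.158])
e=O.copy();e[:2]+=[np.cos(-.01)*c[0]-np.sin(-.01)*c[1],np.sin(-.01)*c[0]+np.cos(-.01)*c[1]];print(e)
H=hsv(sc);m=(H[...,0]<14)&(H[...,1]>170)&(H[...,2]>150);m[:180]=0;m[215:]=0;m[:,:270]=0;m[:,310:]=0
yx=np.argwhere(m);print(len(yx));px=yx.mean(0)[::-1];E,d=rays(sc,[px]);print(px)
a,b=rays(t,[k[0][1]]);A=np.c_[b[0],-d[0]];q=np.linalg.lstsq(A,E-a,rcond=None)[0];print(a+b[0]*q[0],E+d[0]*q[1])
E
```

```text
[(np.int32(19), array([239.57894737, 200.57894737]))] [[0.48825645 0.10556159 0.205     ]]
[0.48758435 0.10506709 0.205     ]
40
[288.275 197.15 ]
[0.48860537 0.10568577 0.20287702] [0.48937845 0.10447576 0.20293331]
```

Call:
{"op": "apply_moves", "data": {"plan": [[[2.8,-6.65,0],[0,0,0]],[[2.8,-6.65,0],[0,0,0]],[[2.8,-6.65,0],[0,0,0]],[[2.8,-6.65,0],[0,0,0]],[[2.8,-6.65,0],[0,0,0]],[[2.8,-6.65,0],[0,0,0]],[[2.8,-6.65,0],[0,0,0]],[[2.8,-6.65,0],[0,0,0]]]}}

```text
time: 1.63
position: [0.3972, -0.0318, 0.2635]
tool_rot: [-3.14, 0.001, 3.127]
force: [-0.4, 0.1, -0.7]
opening: 0.0885
gripper_force: 0.0
```

Call:
{"op": "apply_moves", "data": {"plan": [[[0,0,-0.9],[0,0,0]],[[0,0,-1.8],[0,0,0]],[[0,0,-2.7],[0,0,0]],[[0,0,-3.4],[0,0,0]],[[0,0,-3.8],[0,0,0]],[[0,0,-4.1],[0,0,0]],[[0,0,-4.2],[0,0,0]],[[0,0,-4.2],[0,0,0]]]}}

```text
time: 2.3
position: [0.3946, -0.0265, 0.0952]
tool_rot: [3.141, -0.002, 3.132]
force: [0.5, -0.2, 0.5]
opening: 0.0881
gripper_force: 0.0
```

Call:
{"op": "apply_moves", "data": {"plan": [[[0,0,-0.1],[0,0,0]],[[0,0,-0.19],[0,0,0]],[[0.15,0,-0.19],[0,0,0]],[[0.3,0,-0.19],[0,0,0]],[[0.45,0,-0.19],[0,0,0]],[[0.6,0,-0.19],[0,0,0]],[[0.75,0,-0.19],[0,0,0]],[[0.9,0,-0.19],[0,0,0]]]}}

```text
time: 2.97
position: [0.4313, -0.0274, 0.0882]
tool_rot: [-3.142, -0.0, 3.132]
force: [-2.0, -1.0, 1.3]
opening: 0.0879
gripper_force: 0.9
```

```bash
python3 - <<'E'
from h import *
o=robot.observe();print(o['position'],o['tool_rot'],o['force'])
t=snap('top','t2');cv2.imwrite('pics/t2c.png',cv2.resize(t['color'][130:265,170:400,::-1],None,fx=3.4,fy=3.4))
sc=snap('scene');cv2.imwrite('pics/s2c.png',cv2.resize(sc['color'][150:270,170:330,::-1],None,fx=5,fy=5))
E
```

```text
[ 0.43130485 -0.02741424  0.08822377] [-3.14155896e+00 -2.57392100e-04  3.13158210e+00] [-2.00915136 -1.02605315  1.2569009 ]
```

View pics/s2c.png

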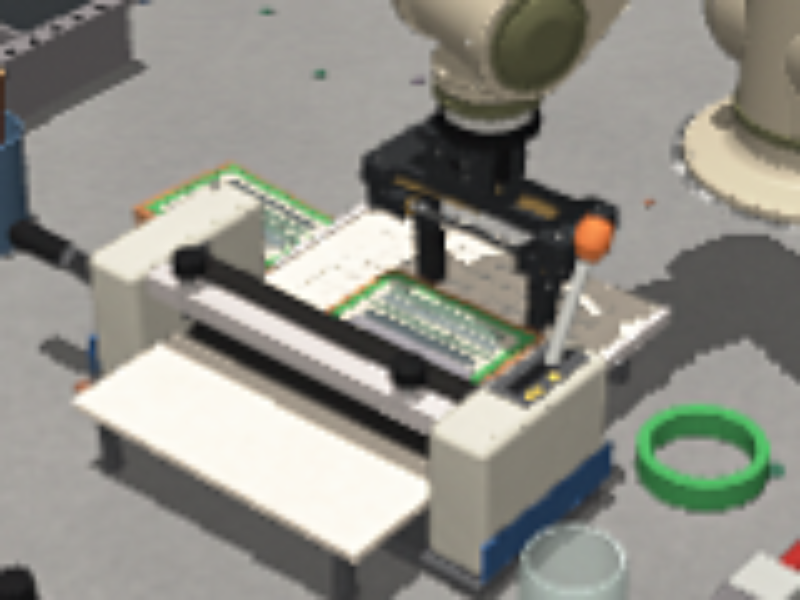

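The scene crop shows both fingertips behind the panel's rear edge, with the panel about square and the front near the roller. I'll continue pushing.

Call:
{"op": "apply_moves", "data": {"plan": [[[0.18,0,0],[0,0,0]],[[0.36,0,0],[0,0,0]],[[0.54,0,0],[0,0,0]],[[0.72,0,0],[0,0,0]],[[0.88,0,0],[0,0,0]],[[1.0,0,0],[0,0,0]],[[1.1,0,0],[0,0,0]],[[1.15,0,0],[0,0,0]]]}}

```text
time: 3.73
position: [0.4772, -0.0274, 0.0881]
tool_rot: [-3.142, 0.0, 3.132]
force: [-1.9, 0.3, 0.9]
opening: 0.0885
gripper_force: 0.7
```

Call:
{"op": "apply_moves", "data": {"plan": [[[0,0,0],[0,0,0]],[[-0.3,0,0],[0,0,0]],[[-1,0,0],[0,0,0]],[[-1.5,0,0.5],[0,0,0]],[[-1.7,0,1.4],[0,0,0]],[[-1.7,0,2.3],[0,0,0]],[[-1.7,0,3.2],[0,0,0]],[[-1.7,0,4],[0,0,0]]]}}

```text
time: 4.4
position: [0.4083, -0.0273, 0.2506]
tool_rot: [-3.141, 0.002, 3.131]
force: [0.2, -0.5, 0.3]
opening: 0.0879
gripper_force: 0.0
```

Call:
{"op": "apply_moves", "data": {"plan": [[[-1,1,0.4],[0,0,0]],[[-1,2,0.4],[0,0,0]],[[-1,3,0.4],[0,0,0]],[[-1,3.4,0.4],[0,0,0]],[[-1,3.4,0.4],[0,0,0]]], "fingers": 1}}

```text
time: 4.82
position: [0.3678, 0.1118, 0.2645]
tool_rot: [3.141, 0.001, 3.136]
force: [-0.4, 0.3, 0.9]
opening: 0.0566
gripper_force: 0.0
```

```bash
python3 - <<'E'
from h import *
o=robot.observe();print(o['position'],o['tool_rot'],o['opening'])
t=snap('top');cv2.imwrite('pics/t3.png',cv2.resize(t['color'][130:265,170:400,::-1],None,fx=3.4,fy=3.4))
r,c=panel(t,(254,183,312,235));print(r)
P,v=cloud(t);m=v&(P[...,2]>.066)&(P[...,2]<.075)&(abs(P[...,1]+.03)<.09)&(P[...,0]<.56)&(P[...,0]>.4)
Q=P[m];print(len(Q),Q.min(0),Q.max(0))
# rear edge line of colored hull
W=plane(t,c,.069)
print(np.round(W[:,:2],4).tolist())
E
```

```text
[0.36780822 0.11184421 0.26452206] [3.14056896e+00 1.26579232e-03 3.13600879e+00] 0.05659903593056824
((524.8173217773438, -34.889915466308594), (145.5323028564453, 75.31840515136719), 89.39921569824219)
793 [ 0.40196688 -0.11996753  0.06600327] [0.5598234  0.05852357 0.07497925]
[[0.5583, -0.108], [0.4864, -0.1066], [0.4879, 0.0381], [0.5598, 0.0375], [0.5617, -0.1047]]
```

View pics/t3.png

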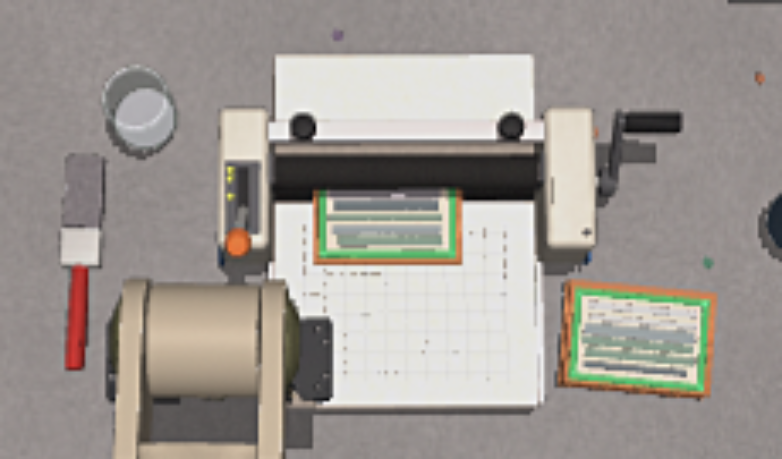

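The panel's rear edge is at x≈0.487, so the front is about +18 mm past the centre line, and it is square. The knob is untouched at crop (237,242). I'll bring the closed fingers in behind it.

Call:
{"op": "apply_moves", "data": {"plan": [[[0.6,-0.17,-0.4],[0,0,0]],[[1.2,-0.17,-0.9],[0,0,0]],[[1.7,-0.17,-1.24],[0,0,0]],[[2.05,-0.17,-1.24],[0,0,0]],[[2.05,-0.17,-1.24],[0,0,0]],[[2.05,-0.17,-1.24],[0,0,0]]]}}

```text
time: 5.37
position: [0.4508, 0.1008, 0.2143]
tool_rot: [-3.141, -0.001, 3.13]
force: [-0.2, 0.4, -0.2]
opening: 0.0124
gripper_force: 0.0
```

Call:
{"op": "apply_moves", "data": {"plan": [[[0.3,0,0],[0,0,0]],[[0.6,0,0],[0,0,0]],[[0.9,0,0],[0,0,0]],[[1.2,0,0],[0,0,0]],[[1.5,0,0],[0,0,0]],[[1.8,0,0],[0,0,0]],[[2.1,0,0],[0,0,0]],[[2.4,0,0],[0,0,0]]]}}

```text
time: 6.03
position: [0.5453, 0.1013, 0.2151]
tool_rot: [-3.141, -0.003, 3.131]
force: [-6.4, -0.7, -0.4]
opening: 0.0005
gripper_force: 3.5
```

Call:
{"op": "apply_moves", "data": {"plan": [[[0.2,0,0],[0,0,0]],[[0.4,0,0],[0,0,0]],[[0.55,0,0],[0,0,0]],[[0.7,0,0],[0,0,0]],[[0.8,0,0],[0,0,0]],[[0.8,0,0],[0,0,0]],[[0.8,0,0],[0,0,0]]]}}

```text
time: 6.62
position: [0.5788, 0.1017, 0.2147]
tool_rot: [-3.141, 0.0, 3.132]
force: [-0.5, -0.9, 0.8]
opening: 0.0003
gripper_force: 0.5
```

```bash
python3 - <<'E'
from h import *
sc=snap('scene');cv2.imwrite('pics/s4.png',cv2.resize(sc['color'][150:270,170:330,::-1],None,fx=5,fy=5))
E
```

```text
(no output)
```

View pics/s4.png

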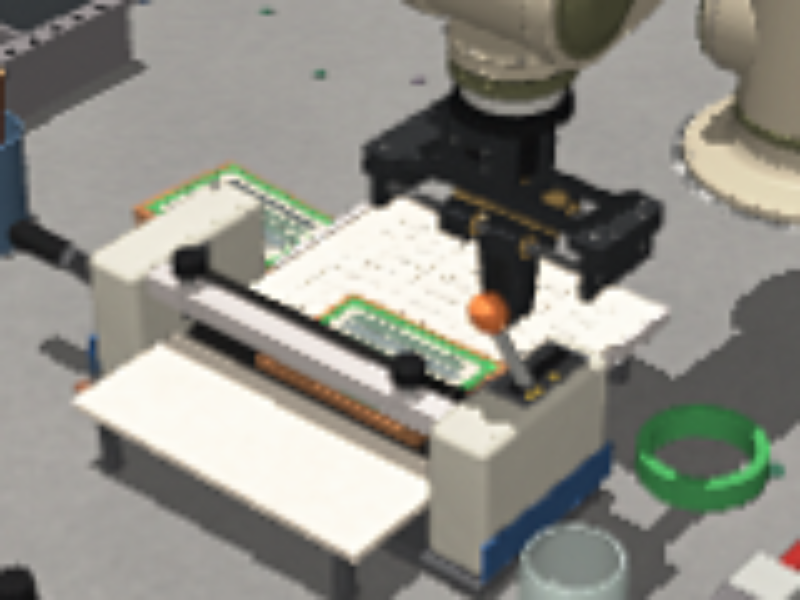

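The lever leans away, with the knob at crop (488,312), and the panel's front edge shows beyond the roller. I'll retreat and check.

Call:
{"op": "apply_moves", "data": {"plan": [[[-0.5,0,0],[0,0,0]],[[-1.3,0,0.2],[0,0,0]],[[-2.2,0,0.7],[0,0,0]],[[-3.1,0,1.2],[0,0,0]],[[-4,0,1.6],[0,0,0]],[[-4.9,0,1.8],[0,0,0]],[[-5.5,0,1.8],[0,0,0]],[[-5.5,0,1.8],[0,0,0]]]}}

```text
time: 7.33
position: [0.355, 0.1022, 0.2874]
tool_rot: [3.142, 0.002, 3.132]
force: [0.7, -0.2, 1.6]
opening: 0.0007
gripper_force: 0.0
```

```bash
python3 - <<'E'
from h import *
o=robot.observe();print(o['position'],o['force'])
t=snap('top');k=knob(t)[0];print([(a,c,plane(t,[c],.205)) for a,c in k])
r,c=panel(t,(254,183,312,235));print(r,np.round(plane(t,c,.069)[:,:2],4).tolist())
cv2.imwrite('pics/t5.png',cv2.resize(t['color'][130:265,170:400,::-1],None,fx=3.4,fy=3.4))
E
```

```text
[0.35503527 0.10219025 0.28744334] [ 0.67952279 -0.18366679  1.6317127 ]
[]
((523.094482421875, -34.87273406982422), (145.5323028564453, 71.87602996826172), 89.40064239501953) [[0.5583, -0.108], [0.4864, -0.1066], [0.4879, 0.0381], [0.5598, 0.0375]]
```

View pics/t5.png

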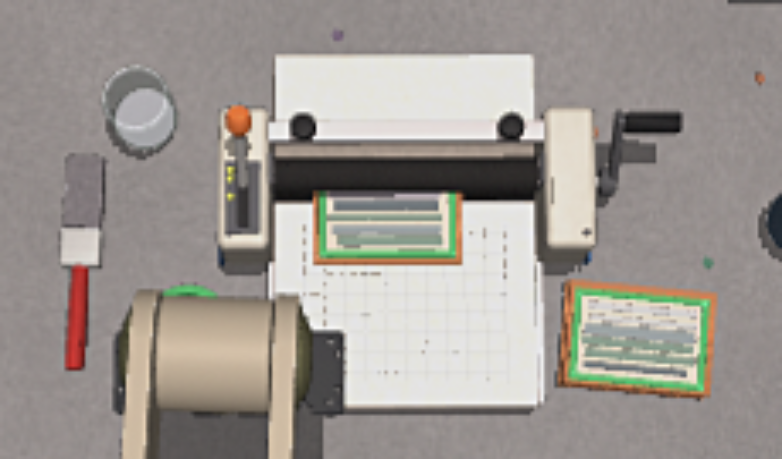

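The knob is now at crop (238,120), the far end of its travel, and the panel hasn't moved. I'll check the knob's position and then hand in.

```bash
python3 - <<'E'
from h import *
t=snap('top');x=plane(t,[[170+238/3.4,130+120/3.4]],.205)[0];print(x)
if abs(x[0]-.604)<.009: print(robot.hand_in())
E
```

```text
[0.60042334 0.10397707 0.205     ]
the job is handed in; nothing more can be done
None
```

The job is handed in with no verdict returned: the panel measured about 18 mm past the roller's centre line and square, the lever at its second stop by camera, and the arm clear; roller force on the panel was not measured.

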